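# Height-gate check of a sample tube rack

## Robot

A 7-joint arm with a two-finger parallel gripper is mounted at the origin on the work surface. World frame = base frame: x ahead of the robot, y to its left, z up, the work surface at z = 0. Lengths are in m, angles in rad, forces in N, time in s.
With the tool pointing down it reaches from about 0.4 to 0.875 m from the base axis. Payload 6.5 kg.
Tool frame: the origin (TCP) lies at the very end of the fingers, on their centre line; the grasp point (between the pads) lies 19 mm behind it; z points along the fingers, y is the line along which they close (so a half turn about z gives the same grasp; the last joint's range is limited). The gripper opens to 85 mm and grips with 20 to 120 N. Pads are 22 mm wide; open, the fingers measure 114 mm over their backs; the gripper's body (76 mm by 85 mm) begins 54 mm behind the grasp point. The pads swing forward as they close: fully open they stand 13 mm farther back than shut.
Start: joints at [-1.241, 0.536, -0.004, 1.538, 0.003, 1.067, -0.071], TCP at [0.251, 0.6, 0.231] pointing down, gripper open.
Joint ranges: [-2.7, 2.7], [-0.37, 2.16], [-1.27, 1.26], [0.24, 2.4], [-1.31, 4.45], [0.19, 1.91], [-2.76, 2.76]. Speed limits (rad/s): [2.39, 2.39, 3.14, 3.14, 3.14, 3.14, 3.14].

## Interface

Orientations are given as a unit quaternion [w, x, y, z].
In Python, from plant import get_obs, grab_frame, camera_info, finish_job gives the robot as it stands.
- The arm moves only by the shell command python3 -m handwheel 'ROWS' [FORCE]. ROWS is a JSON object whose one key "plan" holds a list of rows, each an object with "hand": the opening, from 0 (shut) to 1 (fully open); "linear": the shift along the tool's x, y, z in mm, a list of three; "rotation": the turn, a rotation vector about the tool's x, y, z in degrees, a list of three. A call has 1 to 10 rows; each row is the pose to reach, as a shift and turn from the pose commanded when the call began, along the tool's axes at that moment; what a row does not reach only later rows make up. A row lasts 1/12 s, in which the tool goes at most 41.7 mm and 7.16 degrees, less where a joint would pass 70% of its speed; a pose out of reach is approached as far as the arm can. A call with a gripper value outside its range is refused whole. The fingers move at their own pace and stop on an object; FORCE is the grip in N (left out, the last holds). Time passes only in rows, so rows that repeat a pose let the fingers close. It gives the time, the measured TCP pose, the force, the opening and the grip force at its end, in the units of the state.
- get_obs(): the state, without advancing time (a new reading comes with each control period).
- grab_frame(name): name is "scene" or "top" or "wrist"; returns the picture (384x512x3 uint8, red, green, blue); there is no depth.
- camera_info(name): a dict with "mtx" (3x3 intrinsics, pixels), "k1" (the pictures are not rectified: a ray, as slopes to the right and down, at radius r is drawn at 1 + k1 r^2 times it, then the intrinsics apply), "extrinsics" (4x4, takes a point from world to camera coordinates). Camera axes: x right, y down, z forward; pixel columns grow to the right and rows downward; lengths in m; the calibration is good to about 2 mm. A picture is of the moment at which its call begins: read the wrist's pose just before it. camera_info takes no time and is no camera call; for the wrist camera it gives the pose at the moment of the call.
- finish_job(): hands the job in; it is judged then, once.
The state is a dict: "clock": time; "q": joint angles; "dq": joint speeds; "effort": joint torques, N m; "tcp_pos": TCP position; "orientation": TCP orientation; "contact_force": force on the tool from outside, world axes, zero at the start; "wrist_torque": the same for the moment, N m; "finger_gap": finger opening in m; "finger_force": force on a finger pad.
Only numpy, scipy, OpenCV 4.12 (cv2) and the standard library are available. Lean on these libraries where they do the work, as an engineer would, in place of code of your own. Each camera call takes 0.05 s, during which the arm holds its last target. There are 200 camera calls.

## Task

The sample tubes in the blue rack are standing proud: press each one gently down until its orange cap sits on the rack, then slide the rack nose first into the lane and under the red bridge bar, to check that it clears the height limit. Do not force the rack against the gate; push it on until you feel it butt firmly but gently against the rubber tip of the end stop, leave it there with the tubes seated, and disturb nothing else on the bench.

Things in the scene. Friction and masses are not known exactly. Their poses are not given: they have to be found in the camera images.
- gauge: height gate screwed to the bench. Origin on the bench below the bridge bar, midway between the rails; x = direction of travel, z up. Aluminium rails 16 mm high, inner faces 34 mm apart, from x -85 to +131 mm. The lane's floor is the bench (no step). Rails, lugs, posts (97 mm high, at x 0) and feet stay within 51 mm of the centre line. No part of it may be loaded by rack or tubes with over 15 N.
- lane_mouth (a point): on the bench, mid-lane, at the outer end of the flared mouth, 119 mm before the bar; axes as the gate's. The mouth is 48 mm wide here and narrows to 34 mm at 85 mm before the bar
- bar_mid (a point): middle of the underside of the red bridge bar, 85 mm above the bench; axes as the gate's. The bar is 14 mm along the lane, 90 mm across, 12 mm thick (top 97 mm, screw heads 101 mm above the bench)
- stop: fixed aluminium bracket of the end stop, 46 mm high; origin on the bench at the foot of its face, 170 mm beyond the bar, x on along the lane. From the face a steel screw with a black rubber tip (20 mm across, axis 26 mm up) sticks out 13 to 43 mm towards the rack. Its setting differs each run and is not in the reported poses: find it by feel. Rigid; butt the rack with 3 to 15 N.
- rack: loose blue rack with four tubes, 0.3 to 0.5 kg in all, sliding on the bench. Origin on its underside, x to its nose, z up; from x -176 (tail) to +66 mm (nose), 30 mm wide. Tube block x -60 to +66 mm, deck 66 mm high; a flat tongue 10 mm high runs behind it. Starts before the mouth, up to 25 mm off line and 0.2 rad askew. Nose on the tip: origin 61 to 91 mm beyond the bar.
- handle (a point): centre of the top edge of the rack's handle, at rack x -150 mm, 62 mm above the bench; axes as the rack's. An upright plate 14 mm thick (across the rack), 40 mm long, standing on the tongue, free on both sides: grip it from above or push its tail end. In front of it a strut 12 mm thick and 35 mm high spans rack x -131 to -119 mm
- tube1: tube nearest the nose (rack x +45 mm): white, orange cap 20 mm across, 16 mm high. Origin: centre of the cap's top. Slides only up and down in a rubber ring that holds it anywhere with about 4.5 N of friction, no spring-back. Home (rigid seat): cap on the deck, top 82 mm above the bench, 3 mm under the bar's height; starts 5 to 12 mm higher. Over 25 N on a tube damages it.
- tube2: second tube, at rack x = +15 mm; same as tube1
- tube3: third tube, at rack x = -15 mm; same as tube1
- tube4: fourth tube, nearest the handle, at rack x = -45 mm; same as tube1
- gel_tank: bystander: clear green gel tank, 160 x 100 x 72 mm, origin centre of its underside
- bottle: bystander: clear bottle with an orange cap, 66 mm across, 150 mm high, origin centre of its underside
- tip_box: bystander: pipette tip box with a yellow top, 75 x 105 x 56 mm, origin centre of its underside
- comb: bystander: black gel comb lying flat, 36 x 110 x 10 mm, origin on its underside in the middle of its back bar
There are look-alikes about, which are no part of the job. Of the things shaped like the rack, the blue one is meant.

How it is judged:
By the outcome, as a careful person would: the job done as asked, in the order asked, and still so for the second after the job is handed in, with the robot touching nothing.
It also fails if it takes over 72 s, if anything falls off the work surface, if the arm or the gripper's body presses on something with over 40 N, if the wrist force passes 120 N, or if a joint passes its speed limit or range.

## Working session

There is one attempt and no reset: what is moved stays moved. The work goes in short steps, Python scripts to look and compute and a shell command to move; the robot and the scene stay as the last step left them, time stands still between calls to the robot, and variables do not carry over. Pictures are saved under pics/ and viewed, at most 10 in all, crops included, and the job is handed in when it is done.

```bash
mkdir -p pics; ls; cat > h.py <<'E'
import numpy as np, cv2
from plant import get_obs, grab_frame, camera_info
def save(name,fn,crop=None,s=1):
    f=grab_frame(name)
    cv2.imwrite('pics/raw_'+fn,f[:,:,::-1])
    if crop: f=f[crop[1]:crop[3],crop[0]:crop[2]]
    cv2.imwrite('pics/'+fn,cv2.resize(f[:,:,::-1],None,fx=s,fy=s,interpolation=cv2.INTER_CUBIC))
def world(ci,uv,z):
    "pixel -> world point at height z"
    K=np.array(ci['mtx']);E=np.array(ci['extrinsics']);k=ci['k1']
    d=(np.array(uv,float)-K[:2,2])/[K[0,0],K[1,1]]
    s=d.copy()
    for _ in range(30): s=d/(1+k*(s@s))
    R=E[:3,:3];c=-R.T@E[:3,3];r=R.T@np.array([s[0],s[1],1])
    return c+r*(z-c[2])/r[2]
def pix(ci,P):
    K=np.array(ci['mtx']);E=np.array(ci['extrinsics']);k=ci['k1']
    p=E[:3,:3]@np.array(P)+E[:3,3];s=p[:2]/p[2];s=s*(1+k*(s@s))
    return s*[K[0,0],K[1,1]]+K[:2,2]
E
python3 - <<'E'
from h import *
o=get_obs();print({k:np.round(v,3) for k,v in o.items()})
save('top','top0.png',s=1.56);save('scene','scene0.png',s=1.56)
for n in('top','scene'):
    ci=camera_info(n);E=np.array(ci['extrinsics']);print(n,np.round(-E[:3,:3].T@E[:3,3],3),ci['mtx'],ci['k1'])
E
```

```text
pics
{'clock': np.float64(0.0), 'q': array([-1.241,  0.537, -0.004,  1.539,  0.003,  1.067, -0.071]), 'dq': array([-0.002,  0.   , -0.001, -0.002, -0.001,  0.002,  0.   ]), 'effort': array([ 2.0000e-03, -5.8342e+01,  1.0490e+00, -2.5910e+01,  1.2000e-02,
        9.0000e-03,  0.0000e+00]), 'tcp_pos': array([0.25 , 0.599, 0.23 ]), 'orientation': array([-0.   ,  0.197,  0.98 , -0.001]), 'contact_force': array([ 0.355, -0.99 ,  0.134]), 'wrist_torque': array([ 0.024, -0.02 ,  0.003]), 'finger_force': np.float64(0.0), 'finger_gap': np.float64(0.085)}
top [ 0.357 -0.056  1.222] [[381.11424625   0.         251.85050014]
 [  0.         381.11424625 191.42631475]
 [  0.           0.           1.        ]] -0.10972029986962022
scene [ 0.922 -0.548  1.099] [[488.72582026   0.         249.4264197 ]
 [  0.         488.72582026 180.83550719]
 [  0.           0.           1.        ]] -0.1980888168962458
```

View pics/top0.png

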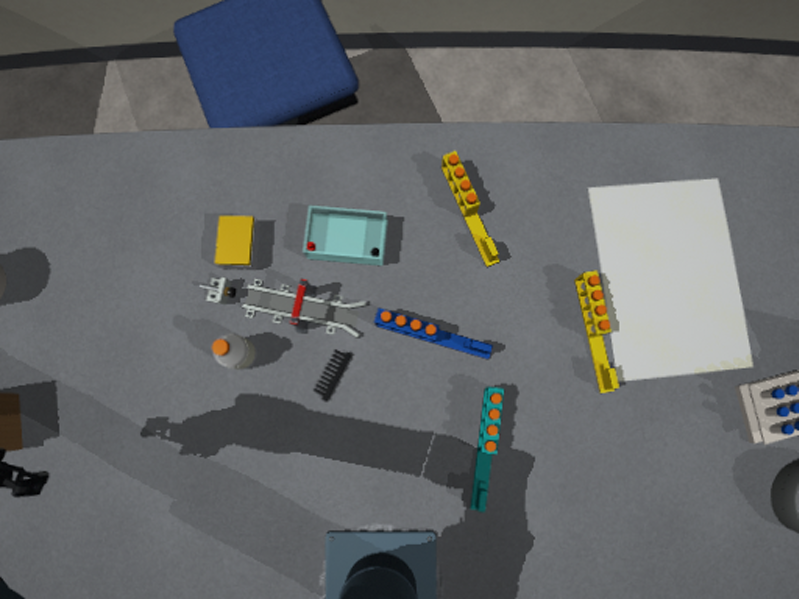

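View pics/scene0.png

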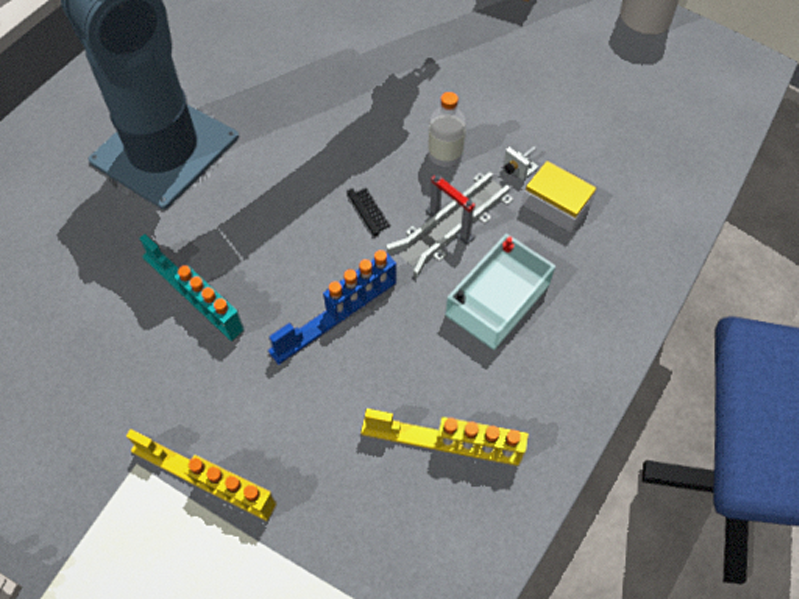

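The things that could pass for the rack, by pixel in top0.png: yellow (460,180), yellow (597,310), teal (490,430) and blue (410,325). I choose the blue one. Its nose points left towards the lane mouth at about (362,318). The bar is at (300,302), the stop at (215,290), the comb at (333,373) and the tank at (347,235).

```bash
python3 - <<'E'
import cv2
f=cv2.imread('pics/raw_top0.png')[170:240,125:325]
g=cv2.imread('pics/raw_scene0.png')[90:240,165:355]
cv2.imwrite('pics/c1.png',cv2.resize(f,None,fx=4,fy=4,interpolation=cv2.INTER_CUBIC))
cv2.imwrite('pics/c2.png',cv2.resize(g,None,fx=4,fy=4,interpolation=cv2.INTER_CUBIC))
E
```

```text
(no output)
```

View pics/c1.png

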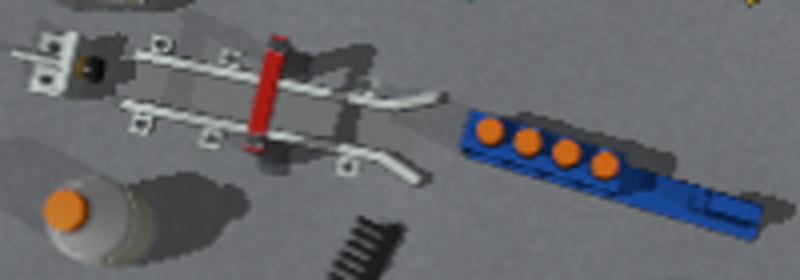

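View pics/c2.png

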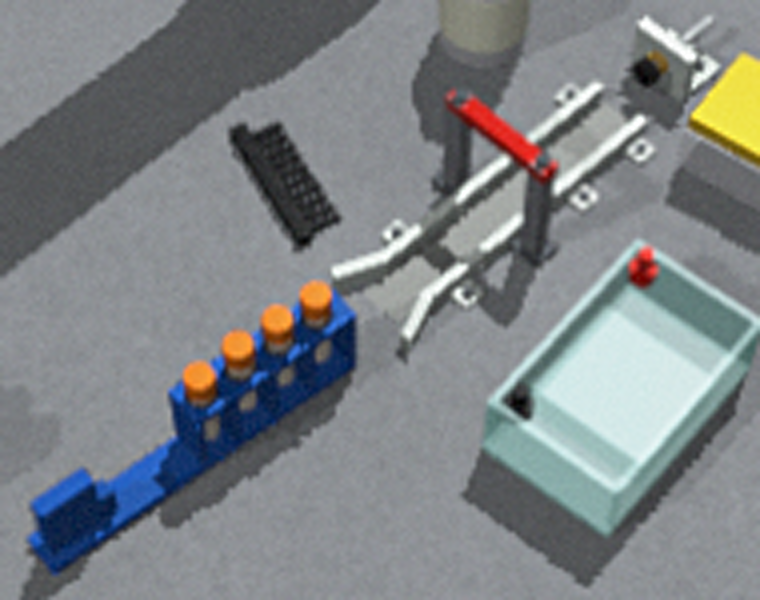

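```bash
python3 - <<'E'
from h import *
import json
f=cv2.imread('pics/raw_top0.png')[:,:,::-1].astype(int);ci=camera_info('top')
m=((f[:,:,0]>170)&(f[:,:,1]>70)&(f[:,:,1]<150)&(f[:,:,2]<90)).astype(np.uint8)
n,l,s,c=cv2.connectedComponentsWithStats(m)
P=[]
for i in range(1,n):
    if s[i,4]>8 and 235<c[i][0]<290 and 190<c[i][1]<220: P.append(world(ci,c[i],.0905));print('cap',c[i],P[-1].round(4))
P=np.array(sorted(P,key=lambda p:-p[1]));d=np.diff(P,axis=0);print(np.linalg.norm(d,axis=1))
u=(P[0]-P[-1])[:2];u/=np.linalg.norm(u);o=P[:,:2].mean(0);print('rack origin',o,'yaw',np.arctan2(u[1],u[0]))
print('handle',o-.15*u,'tail',o-.176*u)
w=lambda x,y,z:world(ci,(x/4+125-.375,y/4+170-.375),z)
for n,x,y,z in[('barA',279,40,.097),('barB',254,148,.097),('railUend',140,55,.016),('railLend',125,104,.016),('mouthU',435,97,.016),('mouthL',420,181,.016),('bendU',385,104,.016),('bendL',378,152,.016),('tailU',760,207,.01),('tailL',753,240,.01),('tip',92,68,.026),('noseU',470,113,.066),('noseL',462,145,.066),('handA',760,207,.062)]:print(n,w(x,y,z).round(4))
g=(w(279,40,.097)+w(254,148,.097))/2;print('gate',g)
# scene camera cross check
cs=camera_info('scene')
v=lambda x,y,z:world(cs,(x/4+165-.375,y/4+90-.375),z)
print('scene barmid',((v(457,96,.097)+v(546,170,.097))/2).round(4),'caps',[v(*p,.092).round(4) for p in((316,293),(277,317),(238,341),(200,374))])
# tops via two-view: top ray & scene
E
```

```text
cap [247. 202.] [ 0.5254 -0.0155  0.0905]
cap [256.17391304 205.        ] [ 0.5161 -0.0429  0.0905]
cap [266.  207.5] [ 0.5083 -0.0723  0.0905]
cap [275.8  210.76] [ 0.4982 -0.1014  0.0905]
[0.02901907 0.03036838 0.03084565]
rack origin [ 0.51198918 -0.05802795] yaw 1.263513061540543
handle [ 0.46661864 -0.20100177] tail [ 0.45875441 -0.2257839 ]
barA [0.5945 0.1438 0.097 ]
barB [0.512  0.1611 0.097 ]
railUend [0.6005 0.2727 0.016 ]
railLend [0.56   0.2836 0.016 ]
mouthU [0.5633 0.0309 0.016 ]
mouthL [0.4955 0.0428 0.016 ]
bendU [0.558  0.0712 0.016 ]
bendL [0.5191 0.0765 0.016 ]
tailU [ 0.4729 -0.2278  0.01  ]
tailL [ 0.4467 -0.2214  0.01  ]
tip [0.5882 0.3093 0.026 ]
noseU [5.42e-01 4.00e-04 6.60e-02]
noseL [0.5173 0.0065 0.066 ]
handA [ 0.4679 -0.2205  0.062 ]
gate [0.55327722 0.15246612 0.097     ]
scene barmid [0.5573 0.1514 0.097 ] caps [array([ 0.5269, -0.0154,  0.092 ]), array([ 0.5171, -0.0431,  0.092 ]), array([ 0.5074, -0.0705,  0.092 ]), array([ 0.5022, -0.1023,  0.092 ])]
```

c2.png confirms it: the blue rack has four proud orange caps at (316,293), (277,317), (238,341) and (200,374), its handle is at (65,510), and its nose faces the lane. The sizes agree too: cap pitch is 29–31 mm, the mouth is about 119 mm before the bar, and the two cameras match within about 3 mm.

Estimates:
- Gate: (0.5545, 0.152), yaw 1.365.
- Rack: origin (0.512, -0.058), yaw 1.268.

I'll press the caps first with the fingers shut.

```bash
cat >> h.py <<'E'
from scipy.spatial.transform import Rotation as Ro
def to(x,y,z,yaw=None):
    "tool-frame shift (mm) and turn (deg) from measured pose; yaw = world angle of tool x, tool pointing down"
    o=get_obs();q=o['orientation'];R=Ro.from_quat([q[1],q[2],q[3],q[0]])
    d=R.inv().apply(np.array([x,y,z])-o['tcp_pos'])*1000;r=np.zeros(3)
    if yaw is not None:
        T=Ro.from_matrix(np.array([[np.cos(yaw),np.sin(yaw),0],[np.sin(yaw),-np.cos(yaw),0],[0,0,-1]]))
        r=np.degrees((R.inv()*T).as_rotvec())
    print('t',round(float(o['clock']),2),'tcp',o['tcp_pos'].round(4),'shift',d.round(1),'turn',r.round(2),'F',o['contact_force'].round(1))
G=np.array([.5545,.152]);gy=1.365
def gate(p):
    d=np.array(p)[:2]-G;c,s=np.cos(gy),np.sin(gy);return np.round([1000*(c*d[0]+s*d[1]),1000*(-s*d[0]+c*d[1])],1)
E
R='{"hand":0,"linear":[-490,-461,60],"rotation":[0,0,84.5]}'
python3 -m handwheel '{"plan":[{"hand":0,"linear":[-490,-461,60],"rotation":[0,0,84.5]},{"hand":0,"linear":[-490,-461,60],"rotation":[0,0,84.5]},{"hand":0,"linear":[-490,-461,60],"rotation":[0,0,84.5]},{"hand":0,"linear":[-490,-461,60],"rotation":[0,0,84.5]},{"hand":0,"linear":[-490,-461,60],"rotation":[0,0,84.5]},{"hand":0,"linear":[-490,-461,60],"rotation":[0,0,84.5]},{"hand":0,"linear":[-490,-461,60],"rotation":[0,0,84.5]},{"hand":0,"linear":[-490,-461,60],"rotation":[0,0,84.5]},{"hand":0,"linear":[-490,-461,60],"rotation":[0,0,84.5]},{"hand":0,"linear":[-490,-461,60],"rotation":[0,0,84.5]}]}'
python3 -c "
from h import *
to(.526,-.0155,.16,1.268)"
```

```text
clock: 0.93
tcp_pos: [0.4201, 0.2188, 0.1941]
orientation: [-0.0, 0.735, 0.678, 0.0]
contact_force: [0.9, 0.5, -0.6]
finger_gap: -0.0
finger_force: 0.0
t 0.93 tcp [0.4201 0.2188 0.1941] shift [-225.   124.5   34.1] turn [-1.000e-02 -1.000e-02  1.272e+01] F [ 0.9  0.5 -0.6]
```

```bash
python3 -m handwheel '{"plan":[{"hand":0,"linear":[-225,124.5,34],"rotation":[0,0,12.7]},{"hand":0,"linear":[-225,124.5,34],"rotation":[0,0,12.7]},{"hand":0,"linear":[-225,124.5,34],"rotation":[0,0,12.7]},{"hand":0,"linear":[-225,124.5,34],"rotation":[0,0,12.7]},{"hand":0,"linear":[-225,124.5,34],"rotation":[0,0,12.7]},{"hand":0,"linear":[-225,124.5,34],"rotation":[0,0,12.7]},{"hand":0,"linear":[-225,124.5,34],"rotation":[0,0,12.7]},{"hand":0,"linear":[-225,124.5,60],"rotation":[0,0,12.7]},{"hand":0,"linear":[-225,124.5,60],"rotation":[0,0,12.7]}]}'
python3 -c "
from h import *
to(.526,-.0155,.1,1.268)
save('wrist','w1.png',s=1.56)
ci=camera_info('wrist')
for p in [(.526,-.0155,.09),(.516,-.0429,.09),(.508,-.0723,.09),(.4995,-.1014,.09)]: print(pix(ci,p)*1.56)"
```

```text
clock: 1.68
tcp_pos: [0.5249, -0.0138, 0.1312]
orientation: [-0.001, 0.804, 0.594, -0.002]
contact_force: [-1.6, 0.6, -0.3]
finger_gap: 0.0002
finger_force: 0.0
t 1.68 tcp [ 0.5249 -0.0138  0.1312] shift [-1.2  1.7 31.2] turn [-0.29  0.13  0.24] F [-1.6  0.6 -0.3]
[412.3740469  340.08921984]
[408.77409585 402.14405383]
[410.94071755 461.46573122]
[411.7379927  515.30517616]
```

View pics/w1.png

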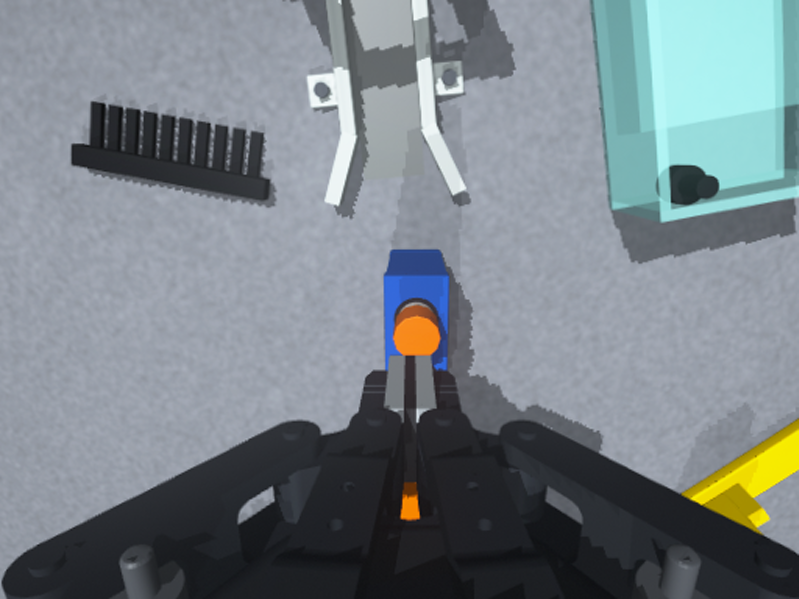

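The wrist view shows cap 1 at (417,335), within 2 mm of the prediction (412,340), with the fingers just behind and above it. The mouth ends are at (335,202) and (462,198), and the comb and tank are well clear. I'll press cap 1 now.

```bash
python3 -c "
from h import *
ci=camera_info('wrist')
W=lambda u,v,z:world(ci,(u/1.56,v/1.56),z)
print('cap1',W(417,335,.092),'nose',W(416,274,.066))
for a,b in(((343,2),(416,2)),((355,133),(425,128)),((335,202),(462,198))):
  A,B=W(*a,.016),W(*b,.016);print(A.round(4),B.round(4),((A+B)/2).round(4),gate(A),gate(B))"
python3 -m handwheel '{"plan":[{"hand":0,"linear":[0,0.5,31],"rotation":[0,0,0]},{"hand":0,"linear":[0,0.5,36],"rotation":[0,0,0]},{"hand":0,"linear":[0,0.5,39],"rotation":[0,0,0]},{"hand":0,"linear":[0,0.5,42],"rotation":[0,0,0]},{"hand":0,"linear":[0,0.5,45],"rotation":[0,0,0]},{"hand":0,"linear":[0,0.5,47],"rotation":[0,0,0]},{"hand":0,"linear":[0,0.5,47],"rotation":[0,0,0]}]}'
```

```text
cap1 [ 0.52871735 -0.01313936  0.092     ] nose [0.53419181 0.0056746  0.066     ]
[0.5367 0.1363 0.016 ] [0.571  0.1256 0.016 ] [0.5538 0.1309 0.016 ] [-19.   14.2] [-22.5 -21.5]
[0.5226 0.0757 0.016 ] [0.5582 0.0673 0.016 ] [0.5404 0.0715 0.016 ] [-81.2  15.7] [-82.1 -20.9]
[0.5007 0.0452 0.016 ] [0.567  0.0271 0.016 ] [0.5339 0.0361 0.016 ] [-115.6   30.8] [-119.8  -37.8]
clock: 2.32
tcp_pos: [0.5282, -0.0126, 0.088]
orientation: [0.0, 0.804, 0.595, 0.001]
contact_force: [-1.2, 0.6, 1.1]
finger_gap: 0.0
finger_force: 0.9
```

```bash
python3 -m handwheel '{"plan":[{"hand":0,"linear":[0,0,1.5],"rotation":[0,0,0]},{"hand":0,"linear":[0,0,3],"rotation":[0,0,0]},{"hand":0,"linear":[0,0,4],"rotation":[0,0,0]},{"hand":0,"linear":[0,0,4],"rotation":[0,0,0]}]}'
```

```text
clock: 2.65
tcp_pos: [0.5282, -0.0127, 0.0834]
orientation: [0.0, 0.804, 0.595, 0.001]
contact_force: [1.2, 2.9, 3.8]
finger_gap: -0.0
finger_force: 1.7
```

```bash
python3 -m handwheel '{"plan":[{"hand":0,"linear":[0,0,0.7],"rotation":[0,0,0]},{"hand":0,"linear":[0,0,1.4],"rotation":[0,0,0]},{"hand":0,"linear":[0,0,1.4],"rotation":[0,0,0]}]}'
```

```text
clock: 2.9
tcp_pos: [0.5282, -0.0127, 0.0821]
orientation: [0.0, 0.804, 0.595, 0.0]
contact_force: [1.5, 2.0, 4.8]
finger_gap: -0.0001
finger_force: 2.4
```

```bash
python3 -m handwheel '{"plan":[{"hand":0,"linear":[0,0,0.5],"rotation":[0,0,0]},{"hand":0,"linear":[0,0,0.5],"rotation":[0,0,0]}]}'
```

```text
clock: 3.07
tcp_pos: [0.5283, -0.0127, 0.082]
orientation: [0.0, 0.804, 0.595, 0.001]
contact_force: [-0.9, 1.7, 10.1]
finger_gap: 0.0001
finger_force: 5.4
```

Cap 1 is home: 10 N at z = 82.0 mm. I'll use the same depth for the other caps, at 30 mm pitch.

```bash
python3 -m handwheel '{"plan":[{"hand":0,"linear":[0,0,-17],"rotation":[0,0,0]},{"hand":0,"linear":[-30,0,-17],"rotation":[0,0,0]},{"hand":0,"linear":[-30,0,-13],"rotation":[0,0,0]},{"hand":0,"linear":[-30,0,-10],"rotation":[0,0,0]},{"hand":0,"linear":[-30,0,-7],"rotation":[0,0,0]},{"hand":0,"linear":[-30,0,-4.5],"rotation":[0,0,0]},{"hand":0,"linear":[-30,0,-2.5],"rotation":[0,0,0]},{"hand":0,"linear":[-30,0,-1],"rotation":[0,0,0]},{"hand":0,"linear":[-30,0,-0.2],"rotation":[0,0,0]},{"hand":0,"linear":[-30,0,-0.2],"rotation":[0,0,0]}]}'
```

```text
clock: 3.9
tcp_pos: [0.5189, -0.0422, 0.082]
orientation: [0.0, 0.804, 0.595, -0.0]
contact_force: [-3.1, -3.7, 13.1]
finger_gap: 0.0002
finger_force: 6.6
```

```bash
python3 -m handwheel '{"plan":[{"hand":0,"linear":[0,0,0.2],"rotation":[0,0,0]},{"hand":0,"linear":[0,0,0.2],"rotation":[0,0,0]}]}'
```

```text
clock: 4.07
tcp_pos: [0.5189, -0.0421, 0.082]
orientation: [0.0, 0.804, 0.595, -0.0]
contact_force: [-4.1, -3.9, 14.8]
finger_gap: -0.0002
finger_force: 7.5
```

```bash
python3 -m handwheel '{"plan":[{"hand":0,"linear":[0,0,-17],"rotation":[0,0,0]},{"hand":0,"linear":[-30,0,-17],"rotation":[0,0,0]},{"hand":0,"linear":[-30,0,-13],"rotation":[0,0,0]},{"hand":0,"linear":[-30,0,-10],"rotation":[0,0,0]},{"hand":0,"linear":[-30,0,-7],"rotation":[0,0,0]},{"hand":0,"linear":[-30,0,-4.5],"rotation":[0,0,0]},{"hand":0,"linear":[-30,0,-2.5],"rotation":[0,0,0]},{"hand":0,"linear":[-30,0,-1],"rotation":[0,0,0]},{"hand":0,"linear":[-30,0,-0.3],"rotation":[0,0,0]},{"hand":0,"linear":[-30,0,-0.3],"rotation":[0,0,0]}]}'
```

```text
clock: 4.9
tcp_pos: [0.5103, -0.0702, 0.082]
orientation: [-0.0, 0.804, 0.595, 0.0]
contact_force: [-3.2, -1.9, 12.3]
finger_gap: -0.0001
finger_force: 6.0
```

```bash
python3 -m handwheel '{"plan":[{"hand":0,"linear":[0,0,-17],"rotation":[0,0,0]},{"hand":0,"linear":[-30,0,-17],"rotation":[0,0,0]},{"hand":0,"linear":[-30,0,-13],"rotation":[0,0,0]},{"hand":0,"linear":[-30,0,-10],"rotation":[0,0,0]},{"hand":0,"linear":[-30,0,-7],"rotation":[0,0,0]},{"hand":0,"linear":[-30,0,-4.5],"rotation":[0,0,0]},{"hand":0,"linear":[-30,0,-2.5],"rotation":[0,0,0]},{"hand":0,"linear":[-30,0,-1],"rotation":[0,0,0]},{"hand":0,"linear":[-30,0,-0.2],"rotation":[0,0,0]},{"hand":0,"linear":[-30,0,-0.2],"rotation":[0,0,0]}]}'
```

```text
clock: 5.73
tcp_pos: [0.5018, -0.0981, 0.0822]
orientation: [-0.0, 0.804, 0.595, 0.0]
contact_force: [-1.1, 2.1, 8.0]
finger_gap: -0.0002
finger_force: 3.8
```

```bash
python3 -m handwheel '{"plan":[{"hand":0,"linear":[0,0,0.4],"rotation":[0,0,0]},{"hand":0,"linear":[0,0,0.4],"rotation":[0,0,0]}]}'
```

```text
clock: 5.9
tcp_pos: [0.502, -0.0981, 0.0822]
orientation: [-0.0, 0.804, 0.595, 0.001]
contact_force: [-2.2, 2.1, 12.1]
finger_gap: 0.0001
finger_force: 6.1
```

```bash
python3 -m handwheel '{"plan":[{"hand":0,"linear":[0,0,-30],"rotation":[0,0,0]},{"hand":0.6,"linear":[-35,0,-60],"rotation":[0,0,0]},{"hand":0.6,"linear":[-75,0,-60],"rotation":[0,0,0]},{"hand":0.6,"linear":[-105,0,-60],"rotation":[0,0,0]},{"hand":0.6,"linear":[-105,0,-60],"rotation":[0,0,0]},{"hand":0.6,"linear":[-105,0,-60],"rotation":[0,0,0]}]}'
python3 -c "
from h import *
to(.466,-.2,.1,1.268)
save('wrist','w2.png',s=1.56)
ci=camera_info('wrist');np.save('ci2.npy',ci,allow_pickle=True)
print(np.linalg.inv(ci['extrinsics']).round(3))"
```

```text
clock: 6.4
tcp_pos: [0.47, -0.2011, 0.1415]
orientation: [0.0, 0.805, 0.593, -0.0]
contact_force: [1.0, 0.3, -1.0]
finger_gap: 0.0512
finger_force: 0.0
t 6.4 tcp [ 0.47   -0.2011  0.1415] shift [-0.1 -4.2 41.5] turn [0.02 0.03 0.13] F [ 1.   0.3 -1. ]
[[ 0.956 -0.282 -0.083  0.492]
 [-0.294 -0.918 -0.266 -0.132]
 [-0.001  0.278 -0.96   0.283]
 [ 0.     0.     0.     1.   ]]
```

View pics/w2.png

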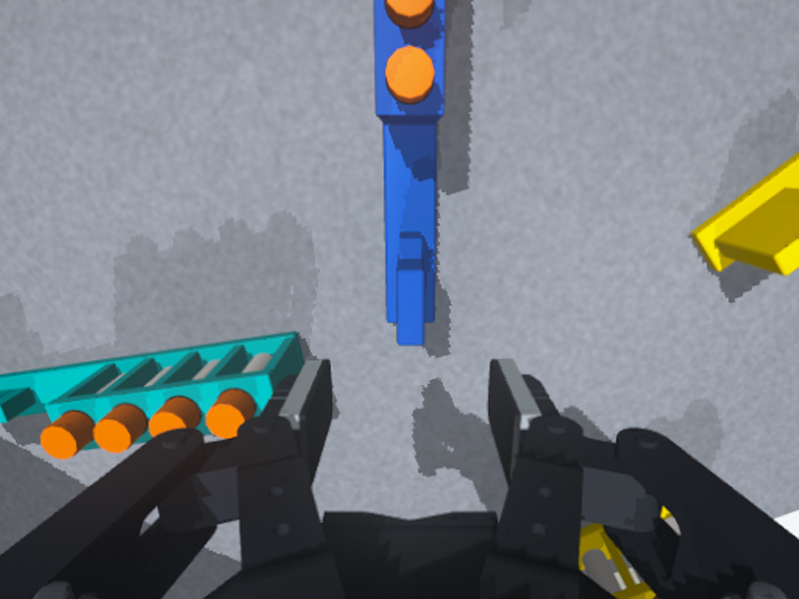

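The handle top is at (411,307) in the image, centred between the fingers and straight along the image, and cap 4 is at (410,74). The teal rack's cap at (232,412) is to the left, so I'll check the clearance.

```bash
python3 -c "
from h import *
ci=np.load('ci2.npy',allow_pickle=True).item()
W=lambda u,v,z:world(ci,(u/1.56,v/1.56),z)
h=W(410.5,307,.062);c=W(410,74,.082);d=(c-h)[:2];print('handle',h,'cap4',c,np.linalg.norm(d),np.arctan2(d[1],d[0]))
print('handle edges',W(397,307,.062),W(424,307,.062),'ends',W(410,268,.062),W(411,345,.062))
print('teal',W(232,412,.094),W(297,335,.066),W(300,400,.0))
print('tcp pix',pix(ci,get_obs()['tcp_pos'])*1.56)
to(h[0],h[1],.034,1.268)
"
```

```text
handle [ 0.47187168 -0.19877819  0.062     ] cap4 [ 0.50176993 -0.10050524  0.082     ] 0.10272039208076379 1.2754571080109245
handle edges [ 0.46552273 -0.19683034  0.062     ] [ 0.47822015 -0.20072639  0.062     ] ends [ 0.47739835 -0.17992843  0.062     ] [ 0.46622707 -0.21805431  0.062     ]
teal [ 0.38244818 -0.21322172  0.094     ] [ 0.4144715  -0.19500865  0.066     ] [ 0.37597557 -0.25845361  0.        ]
tcp pix [407.53049747 381.34095152]
t 6.45 tcp [ 0.4706 -0.1993  0.1412] shift [  0.8   1.1 107.2] turn [-0.02 -0.03  0.3 ] F [0.  0.7 0.3]
```

```bash
python3 -m handwheel '{"plan":[{"hand":0.45,"linear":[0.8,1,30],"rotation":[0,0,0]},{"hand":0.45,"linear":[0.8,1,60],"rotation":[0,0,0]},{"hand":0.45,"linear":[0.8,1,90],"rotation":[0,0,0]},{"hand":0.45,"linear":[0.8,1,105],"rotation":[0,0,0]},{"hand":0.45,"linear":[0.8,1,113],"rotation":[0,0,0]},{"hand":0.45,"linear":[0.8,1,113],"rotation":[0,0,0]}]}' 30
python3 -m handwheel '{"plan":[{"hand":0.1,"linear":[0,0,0],"rotation":[0,0,0]},{"hand":0.1,"linear":[0,0,0],"rotation":[0,0,0]},{"hand":0.0,"linear":[0,0,0],"rotation":[0,0,0]},{"hand":0.0,"linear":[0,0,0],"rotation":[0,0,0]},{"hand":0.0,"linear":[0,0,0],"rotation":[0,0,0]}]}' 30
python3 -c "
from h import *
o=get_obs();t=o['tcp_pos'];print(gate(t));to(*t,gy)"
```

```text
clock: 6.95
tcp_pos: [0.4712, -0.1971, 0.0267]
orientation: [-0.002, 0.803, 0.596, -0.001]
contact_force: [-0.2, -0.4, 0.9]
finger_gap: 0.0382
finger_force: 0.0
clock: 7.37
tcp_pos: [0.4728, -0.1989, 0.0295]
orientation: [0.001, 0.804, 0.595, 0.001]
contact_force: [-1.2, 1.5, 7.7]
finger_gap: 0.0138
finger_force: 32.5
[-360.2    8.3]
t 7.37 tcp [ 0.4728 -0.1989  0.0295] shift [0. 0. 0.] turn [ 0.11 -0.03 -5.19] F [-1.2  1.5  7.7]
```

```bash
sed -i 's/^G=.*/G=np.array([.5576,.1513]);gy=1.364/' h.py
python3 -m handwheel '{"plan":[{"hand":0,"linear":[0,0,-0.8],"rotation":[0,0,0]},{"hand":0,"linear":[0,2,-0.8],"rotation":[0,0,-1]},{"hand":0,"linear":[0,4,-0.8],"rotation":[0,0,-2]},{"hand":0,"linear":[1,7,-0.8],"rotation":[0,0,-3.2]},{"hand":0,"linear":[1,10,-0.8],"rotation":[0,0,-4.5]},{"hand":0,"linear":[1,11,-0.8],"rotation":[0,0,-5.2]},{"hand":0,"linear":[1,11,-0.8],"rotation":[0,0,-5.2]},{"hand":0,"linear":[1,11,-0.8],"rotation":[0,0,-5.2]}]}' 30
python3 -c "
from h import *
t=get_obs()['tcp_pos'];print(gate(t));to(*t,gy)
save('top','t3.png',crop=(125,150,325,250),s=4)
save('wrist','w3.png',s=1.56)
ci=camera_info('wrist');np.save('ci3.npy',ci,allow_pickle=True)"
```

```text
clock: 8.03
tcp_pos: [0.483, -0.2018, 0.0295]
orientation: [0.0, 0.776, 0.631, 0.0]
contact_force: [-1.0, -0.4, 3.9]
finger_gap: 0.0132
finger_force: 32.3
[-360.8    0.5]
t 8.03 tcp [ 0.483  -0.2018  0.0295] shift [0. 0. 0.] turn [0.05 0.02 0.07] F [-1.  -0.4  3.9]
```

View pics/w3.png

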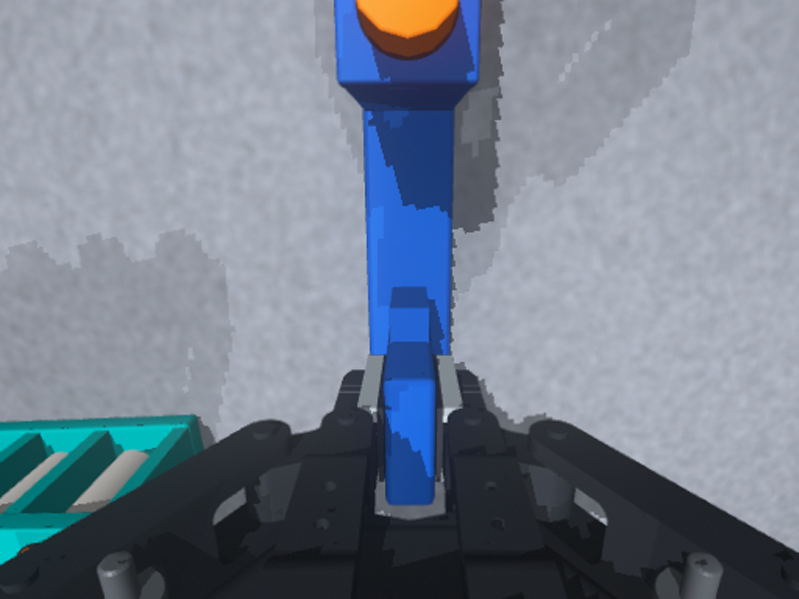

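w3.png shows the handle held between the pads at (410,430), and the rack runs straight up the image with cap 4 at (408,20). Next I'll check its alignment with the lane from above.

View pics/t3.png

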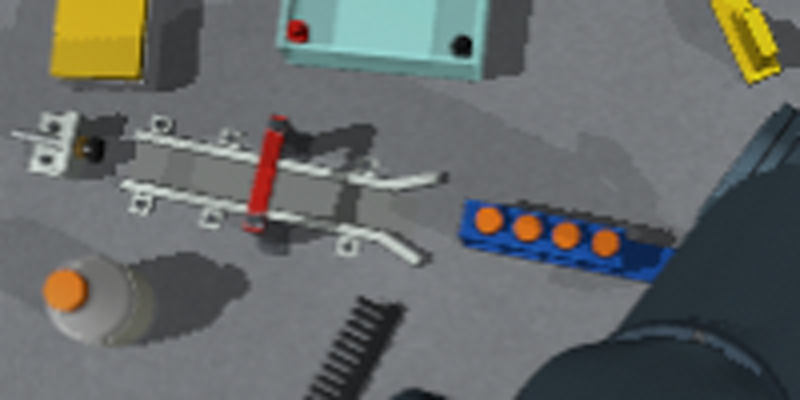

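The top view shows the rack nearly in line with the lane: caps run from (489,220) to (605,243), the nose is at (465,222), and the mouth is at (440,178)–(425,260).

```bash
python3 - <<'E'
from h import *
f=cv2.imread('pics/raw_t3.png')[:,:,::-1].astype(int);ci=camera_info('top')
hsv=cv2.cvtColor(f.astype(np.uint8),cv2.COLOR_RGB2HSV)
m=((f[:,:,0]>130)&(f[:,:,1]>50)&(f[:,:,1]<160)&(f[:,:,2]<100)&(f[:,:,0]>1.4*f[:,:,1])&(f[:,:,1]>1.3*f[:,:,2])).astype(np.uint8)
n,l,s,c=cv2.connectedComponentsWithStats(m);P=[]
for i in range(1,n):
    if s[i,4]>8 and 235<c[i][0]<290 and 190<c[i][1]<220: P.append(world(ci,c[i],.082))
P=np.array(P);d=P[0]-P[-1];print(P.round(4),np.arctan2(d[1],d[0]))
w=lambda x,y,z:world(ci,(x/4+125-.375,y/4+150-.375),z)
red=((f[:,:,0]>110)&(f[:,:,1]<50)&(f[:,:,2]<60)).astype(np.uint8);red[:170]=0
ys,xs=np.nonzero(red);b=world(ci,(xs.mean(),ys.mean()),.097);print('bar',b,len(xs))
A=[(w(137,136,.016),w(122,184,.016)),(w(262,160,.016),w(250,209,.016)),(w(380,185,.016),w(374,231,.016)),(w(445,176,.016),w(424,262,.016))]
M=np.array([(a+e)/2 for a,e in A]);print('mid',M.round(4),[np.linalg.norm((a-e)[:2]).round(4) for a,e in A])
g=np.polyfit(M[:,1],M[:,0],1);print('lane yaw',np.arctan2(1,g[0]))
for p in P: print('lateral of cap from lane line, mm (+ = +x)',1000*(p[0]-np.polyval(g,p[1]))*np.cos(np.arctan(g[0])))
E
```

```text
[[ 0.5189 -0.0142  0.082 ]
 [ 0.5127 -0.0438  0.082 ]
 [ 0.5067 -0.0729  0.082 ]
 [ 0.5005 -0.1021  0.082 ]] 1.3643152254576727
bar [0.55468089 0.15291897 0.097     ] 83
mid [[0.5799 0.2806 0.016 ]
 [0.5586 0.1759 0.016 ]
 [0.5386 0.0775 0.016 ]
 [0.5294 0.0312 0.016 ]] [np.float64(0.0411), np.float64(0.041), np.float64(0.0375), np.float64(0.0713)]
lane yaw 1.3708475423238295
lateral of cap from lane line, mm (+ = +x) -1.1985986041643755
lateral of cap from lane line, mm (+ = +x) -1.3748356608641092
lateral of cap from lane line, mm (+ = +x) -1.5001547256490682
lateral of cap from lane line, mm (+ = +x) -1.7851841777805726
```

```bash
python3 -m handwheel '{"plan":[{"hand":0,"linear":[4,1.3,-0.5],"rotation":[0,0,0]},{"hand":0,"linear":[11,1.3,-0.5],"rotation":[0,0,0]},{"hand":0,"linear":[18,1.3,-0.5],"rotation":[0,0,0]},{"hand":0,"linear":[25,1.3,-0.5],"rotation":[0,0,0]},{"hand":0,"linear":[32,1.3,-0.5],"rotation":[0,0,0]},{"hand":0,"linear":[39,1.3,-0.5],"rotation":[0,0,0]},{"hand":0,"linear":[46,1.3,-0.5],"rotation":[0,0,0]},{"hand":0,"linear":[53,1.3,-0.5],"rotation":[0,0,0]},{"hand":0,"linear":[56,1.3,-0.5],"rotation":[0,0,0]},{"hand":0,"linear":[56,1.3,-0.5],"rotation":[0,0,0]}]}' 
python3 -c "
from h import *
t=get_obs()['tcp_pos'];print(gate(t));to(*t,gy)"
```

```text
clock: 8.97
tcp_pos: [0.4956, -0.1451, 0.0296]
orientation: [-0.0, 0.775, 0.631, 0.0]
contact_force: [-0.3, 0.5, -2.8]
finger_gap: 0.0135
finger_force: 31.2
[-3.029e+02 -2.000e-01]
t 8.97 tcp [ 0.4956 -0.1451  0.0296] shift [0. 0. 0.] turn [-0.03 -0.05  0.16] F [-0.3  0.5 -2.8]
```

```bash
python3 -m handwheel '{"plan":[{"hand":0,"linear":[4,0,0.3],"rotation":[0,0,0]},{"hand":0,"linear":[8,0,0.3],"rotation":[0,0,0]},{"hand":0,"linear":[12,0,0.3],"rotation":[0,0,0]},{"hand":0,"linear":[16,0,0.3],"rotation":[0,0,0]},{"hand":0,"linear":[20,0,0.3],"rotation":[0,0,0]},{"hand":0,"linear":[20,0,0.3],"rotation":[0,0,0]}]}' 
python3 -c "
from h import *
t=get_obs()['tcp_pos'];print(gate(t));to(*t,gy);save('top','t4.png',crop=(125,150,325,250),s=4);save('scene','s4.png',crop=(165,90,355,240),s=4)"
```

```text
clock: 9.47
tcp_pos: [0.4999, -0.126, 0.0295]
orientation: [-0.0, 0.776, 0.631, 0.0]
contact_force: [0.5, 0.5, -1.0]
finger_gap: 0.0134
finger_force: 31.5
[-283.3   -0.5]
t 9.47 tcp [ 0.4999 -0.126   0.0295] shift [0. 0. 0.] turn [ 0.01 -0.04  0.11] F [ 0.5  0.5 -1. ]
```

View pics/t4.png

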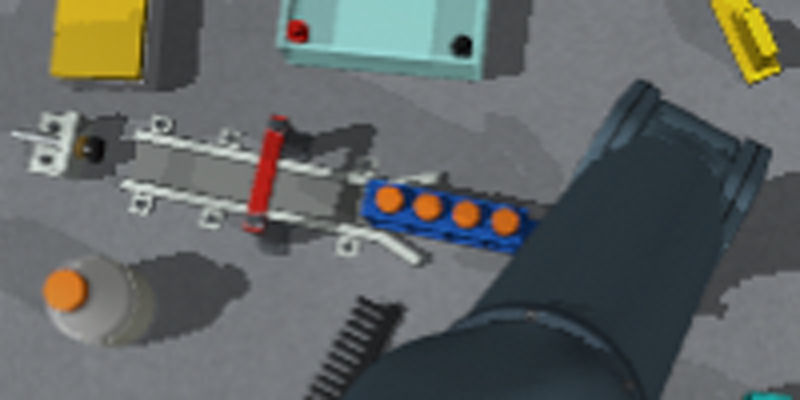

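The nose is in the lane's throat at (365,205), between the rails, with almost no lateral force. I'll carry on.

```bash
python3 -m handwheel '{"plan":[{"hand":0,"linear":[4,0,0],"rotation":[0,0,0]},{"hand":0,"linear":[9,0,0],"rotation":[0,0,0]},{"hand":0,"linear":[14,0,0],"rotation":[0,0,0]},{"hand":0,"linear":[19,0,0],"rotation":[0,0,0]},{"hand":0,"linear":[24,0,0],"rotation":[0,0,0]},{"hand":0,"linear":[29,0,0],"rotation":[0,0,0]},{"hand":0,"linear":[34,0,0],"rotation":[0,0,0]},{"hand":0,"linear":[34,0,0],"rotation":[0,0,0]}]}' 
python3 -c "
from h import *
o=get_obs();t=o['tcp_pos'];print(gate(t),'F gate',gate(G*1+0) if 0 else Ro.from_euler('z',-gy).apply(o['contact_force']).round(1),o['wrist_torque'].round(2));to(*t,gy)"
```

```text
clock: 10.23
tcp_pos: [0.5069, -0.0923, 0.0295]
orientation: [-0.0, 0.776, 0.631, 0.0]
contact_force: [1.0, 0.9, 0.3]
finger_gap: 0.0136
finger_force: 31.7
[-248.8   -0.4] F gate [ 1.1 -0.8  0.3] [ 0.27 -0.18 -0.06]
t 10.23 tcp [ 0.5069 -0.0923  0.0295] shift [0. 0. 0.] turn [ 0.01 -0.05  0.14] F [1.  0.9 0.3]
```

```bash
python3 -m handwheel '{"plan":[{"hand":0,"linear":[4,0,0],"rotation":[0,0,0]},{"hand":0,"linear":[9,0,0],"rotation":[0,0,0]},{"hand":0,"linear":[14,0,0],"rotation":[0,0,0]},{"hand":0,"linear":[19,0,0],"rotation":[0,0,0]},{"hand":0,"linear":[24,0,0],"rotation":[0,0,0]},{"hand":0,"linear":[29,0,0],"rotation":[0,0,0]},{"hand":0,"linear":[34,0,0],"rotation":[0,0,0]},{"hand":0,"linear":[39,0,0],"rotation":[0,0,0]},{"hand":0,"linear":[40,0,0],"rotation":[0,0,0]}]}' 
python3 -c "
from h import *
o=get_obs();t=o['tcp_pos'];print(gate(t),'F gate',Ro.from_euler('z',-gy).apply(o['contact_force']).round(1),o['wrist_torque'].round(2));to(*t,gy)"
```

```text
clock: 10.98
tcp_pos: [0.5149, -0.0536, 0.0295]
orientation: [-0.0, 0.776, 0.631, 0.0]
contact_force: [0.7, -3.1, 2.9]
finger_gap: 0.0136
finger_force: 32.0
[-209.3   -0.3] F gate [-2.9 -1.3  2.9] [-0.71  0.07 -0.07]
t 10.98 tcp [ 0.5149 -0.0536  0.0295] shift [0. 0. 0.] turn [ 0.01 -0.02  0.12] F [ 0.7 -3.1  2.9]
```

```bash
python3 -m handwheel '{"plan":[{"hand":0,"linear":[1,0,0],"rotation":[0,0,0]},{"hand":0,"linear":[2,0,0],"rotation":[0,0,0]},{"hand":0,"linear":[2,0,0],"rotation":[0,0,0]},{"hand":0,"linear":[2,0,0],"rotation":[0,0,0]}]}' 
python3 -c "
from h import *
o=get_obs();t=o['tcp_pos'];print(gate(t),'F gate',Ro.from_euler('z',-gy).apply(o['contact_force']).round(1),o['wrist_torque'].round(2));to(*t,gy)
save('wrist','w5.png',s=1.56)
save('scene','s5.png',crop=(225,90,325,165),s=8)"
```

```text
clock: 11.32
tcp_pos: [0.515, -0.0528, 0.0296]
orientation: [-0.0, 0.776, 0.631, 0.0]
contact_force: [-0.5, -2.9, 3.3]
finger_gap: 0.0135
finger_force: 32.0
[-2.085e+02 -2.000e-01] F gate [-3.  -0.1  3.3] [-0.5   0.    0.01]
t 11.32 tcp [ 0.515  -0.0528  0.0296] shift [0. 0. 0.] turn [ 0.   -0.01  0.04] F [-0.5 -2.9  3.3]
```

View pics/s5.png

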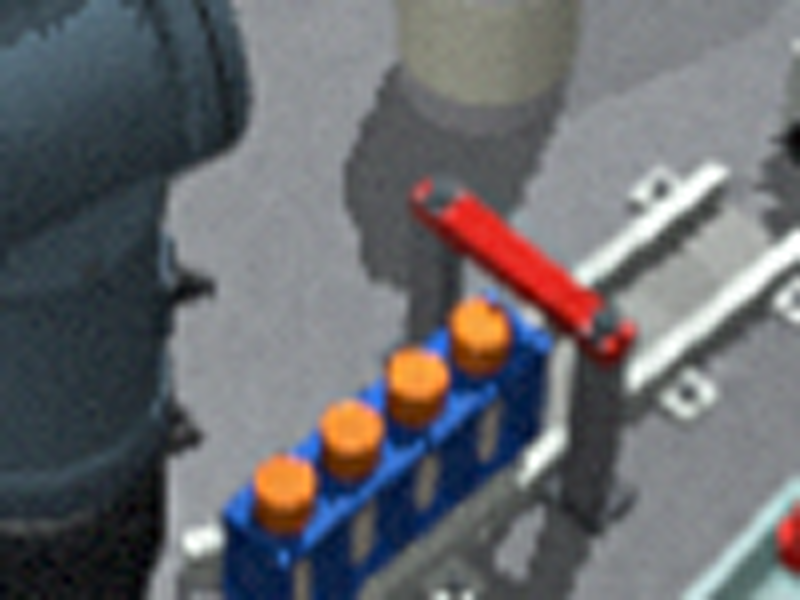

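Four caps sit level on the deck, with cap 1 at (480,325) just short of the bar and the nose passing under it. I'll check how far cap 1 is from the bar.

```bash
python3 -c "
from h import *
ci=camera_info('scene')
v=lambda x,y,z:world(ci,(x/8+225-.44,y/8+90-.44),z)
b=(v(440,193,.097)+v(604,323,.097))/2
print('bar',b.round(4),gate(b))
for n,x,y,z in[('cap1',482,318,.082),('cap2',418,366,.082),('cap3',352,422,.082),('cap4',287,475,.082),('noseR',550,343,.066),('noseL',487,292,.066)]:
  p=v(x,y,z);print(n,p.round(4),gate(p)-gate(b))
"
```

```text
bar [0.5552 0.154  0.097 ] [2.2 3. ]
cap1 [0.5523 0.136  0.082 ] [-18.3  -1. ]
cap2 [0.5455 0.1079 0.082 ] [-47.2  -0.1]
cap3 [0.54   0.0773 0.082 ] [-78.2  -1. ]
cap4 [0.5343 0.0485 0.082 ] [-107.6   -1.3]
noseR [0.5706 0.1506 0.066 ] [ -0.3 -15.9]
noseL [0.5421 0.1569 0.066 ] [ 0.1 13.3]
```

```bash
python3 -m handwheel '{"plan":[{"hand":0,"linear":[0.5,0,-0.3],"rotation":[0,0,0]},{"hand":0,"linear":[1,0,-0.3],"rotation":[0,0,0]},{"hand":0,"linear":[1,0,-0.3],"rotation":[0,0,0]}]}' 
python3 -c "
from h import *
o=get_obs();t=o['tcp_pos'];print(gate(t),'F gate',Ro.from_euler('z',-gy).apply(o['contact_force']).round(1),o['wrist_torque'].round(2))"
```

```text
clock: 11.67
tcp_pos: [0.515, -0.0514, 0.0296]
orientation: [-0.0, 0.776, 0.631, -0.0]
contact_force: [-0.1, -1.8, 0.1]
finger_gap: 0.0135
finger_force: 31.5
[-2.071e+02  1.000e-01] F gate [-1.8 -0.3  0.1] [-0.22  0.02 -0.06]
```

```bash
python3 -m handwheel '{"plan":[{"hand":0,"linear":[1,0,0],"rotation":[0,0,0]},{"hand":0,"linear":[2,0,0],"rotation":[0,0,0]},{"hand":0,"linear":[3,0,0],"rotation":[0,0,0]},{"hand":0,"linear":[3,0,0],"rotation":[0,0,0]}]}' 
python3 -c "
from h import *
o=get_obs();t=o['tcp_pos'];print(gate(t),'F gate',Ro.from_euler('z',-gy).apply(o['contact_force']).round(1),o['wrist_torque'].round(2))"
```

```text
clock: 12.0
tcp_pos: [0.5158, -0.0483, 0.0296]
orientation: [-0.0, 0.776, 0.631, 0.0]
contact_force: [-0.1, 0.6, -1.6]
finger_gap: 0.0137
finger_force: 31.2
[-203.9   -0. ] F gate [ 0.5  0.2 -1.6] [0.   0.07 0.02]
```

Moving freely, so cap 1 is passing under the bar.

```bash
python3 -m handwheel '{"plan":[{"hand":0,"linear":[2,0,0.1],"rotation":[0,0,0]},{"hand":0,"linear":[4,0,0.1],"rotation":[0,0,0]},{"hand":0,"linear":[6,0,0.1],"rotation":[0,0,0]},{"hand":0,"linear":[8,0,0.1],"rotation":[0,0,0]},{"hand":0,"linear":[10,0,0.1],"rotation":[0,0,0]},{"hand":0,"linear":[12,0,0.1],"rotation":[0,0,0]},{"hand":0,"linear":[14,0,0.1],"rotation":[0,0,0]},{"hand":0,"linear":[16,0,0.1],"rotation":[0,0,0]},{"hand":0,"linear":[18,0,0.1],"rotation":[0,0,0]},{"hand":0,"linear":[18,0,0.1],"rotation":[0,0,0]}]}' 
python3 -c "
from h import *
o=get_obs();t=o['tcp_pos'];print(gate(t),'F gate',Ro.from_euler('z',-gy).apply(o['contact_force']).round(1),o['wrist_torque'].round(2))"
```

```text
clock: 12.83
tcp_pos: [0.5197, -0.0305, 0.0297]
orientation: [-0.0, 0.776, 0.631, 0.0]
contact_force: [0.5, 0.1, -1.7]
finger_gap: 0.0134
finger_force: 31.3
[-185.7   -0.2] F gate [ 0.2 -0.5 -1.7] [ 0.06 -0.04 -0.03]
```

```bash
python3 -m handwheel '{"plan":[{"hand":0,"linear":[3,0,0],"rotation":[0,0,0]},{"hand":0,"linear":[6,0,0],"rotation":[0,0,0]},{"hand":0,"linear":[9,0,0],"rotation":[0,0,0]},{"hand":0,"linear":[12,0,0],"rotation":[0,0,0]},{"hand":0,"linear":[15,0,0],"rotation":[0,0,0]},{"hand":0,"linear":[18,0,0],"rotation":[0,0,0]},{"hand":0,"linear":[21,0,0],"rotation":[0,0,0]},{"hand":0,"linear":[24,0,0],"rotation":[0,0,0]},{"hand":0,"linear":[26,0,0],"rotation":[0,0,0]},{"hand":0,"linear":[26,0,0],"rotation":[0,0,0]}]}' 
python3 -c "
from h import *
o=get_obs();t=o['tcp_pos'];print(gate(t),'F gate',Ro.from_euler('z',-gy).apply(o['contact_force']).round(1),o['wrist_torque'].round(2))"
```

```text
clock: 13.67
tcp_pos: [0.525, -0.0049, 0.0297]
orientation: [-0.0, 0.776, 0.631, 0.0]
contact_force: [1.0, 1.2, -1.5]
finger_gap: 0.0136
finger_force: 31.3
[-159.6   -0.2] F gate [ 1.4 -0.8 -1.5] [ 0.06 -0.07  0.01]
```

```bash
python3 -m handwheel '{"plan":[{"hand":0,"linear":[4,0,0.1],"rotation":[0,0,0]},{"hand":0,"linear":[8,0,0.1],"rotation":[0,0,0]},{"hand":0,"linear":[12,0,0.1],"rotation":[0,0,0]},{"hand":0,"linear":[16,0,0.1],"rotation":[0,0,0]},{"hand":0,"linear":[20,0,0.1],"rotation":[0,0,0]},{"hand":0,"linear":[24,0,0.1],"rotation":[0,0,0]},{"hand":0,"linear":[28,0,0.1],"rotation":[0,0,0]},{"hand":0,"linear":[32,0,0.1],"rotation":[0,0,0]},{"hand":0,"linear":[34,0,0.1],"rotation":[0,0,0]},{"hand":0,"linear":[34,0,0.1],"rotation":[0,0,0]}]}' 
python3 -c "
from h import *
o=get_obs();t=o['tcp_pos'];print(gate(t),'F gate',Ro.from_euler('z',-gy).apply(o['contact_force']).round(1),o['wrist_torque'].round(2))"
```

```text
clock: 14.5
tcp_pos: [0.532, 0.0286, 0.0296]
orientation: [-0.0, 0.776, 0.631, 0.0]
contact_force: [0.5, 0.4, -1.6]
finger_gap: 0.0134
finger_force: 31.3
[-1.254e+02 -1.000e-01] F gate [ 0.5 -0.4 -1.6] [ 0.11 -0.08  0.02]
```

```bash
python3 -m handwheel '{"plan":[{"hand":0,"linear":[3,0,0],"rotation":[0,0,0]},{"hand":0,"linear":[6,0,0],"rotation":[0,0,0]},{"hand":0,"linear":[9,0,0],"rotation":[0,0,0]},{"hand":0,"linear":[12,0,0],"rotation":[0,0,0]},{"hand":0,"linear":[15,0,0],"rotation":[0,0,0]},{"hand":0,"linear":[18,0,0],"rotation":[0,0,0]},{"hand":0,"linear":[21,0,0],"rotation":[0,0,0]},{"hand":0,"linear":[24,0,0],"rotation":[0,0,0]},{"hand":0,"linear":[26,0,0],"rotation":[0,0,0]},{"hand":0,"linear":[26,0,0],"rotation":[0,0,0]}]}' 
python3 -c "
from h import *
o=get_obs();t=o['tcp_pos'];print(gate(t),'F gate',Ro.from_euler('z',-gy).apply(o['contact_force']).round(1),o['wrist_torque'].round(2))
f=grab_frame('top');cv2.imwrite('pics/raw_t6.png',f[:,:,::-1])"
```

```text
clock: 15.33
tcp_pos: [0.5373, 0.0538, 0.0296]
orientation: [-0.0, 0.776, 0.631, 0.0]
contact_force: [-0.6, 1.1, -2.2]
finger_gap: 0.0133
finger_force: 31.3
[-99.6  -0.1] F gate [ 1.   0.8 -2.2] [ 0.14 -0.13  0.05]
```

```bash
python3 -c "
from h import *
ci=camera_info('top')
for x in (102,105):
  p=world(ci,(x/4+125-.375,71/4+170-.375),.03);print('tip front',p.round(4),gate(p)-gate([.5547,.1525]))
f=cv2.imread('pics/raw_top0.png')[170:240,125:325];print(f[12:24,18:32].max(2))
"
python3 -m handwheel '{"plan":[{"hand":0,"linear":[1.5,0,0],"rotation":[0,0,0]},{"hand":0,"linear":[3,0,0],"rotation":[0,0,0]},{"hand":0,"linear":[4.5,0,0],"rotation":[0,0,0]},{"hand":0,"linear":[6,0,0],"rotation":[0,0,0]},{"hand":0,"linear":[6,0,0],"rotation":[0,0,0]}]}'
```

```text
tip front [0.5849 0.2997 0.03  ] [150.2   0.7]
tip front [0.5848 0.2972 0.03  ] [147.8   0.2]
[[137  78  75  74  72  63  65  67  67  68  67  67  66 103]
 [130  69  74  75  69  66  66  66  67  66  67  68  69 103]
 [111  77  89  65  43  29  35  51  65  67  66  67 115 115]
 [ 92  90  82  54  32  19  17  10  47  66  67  67  66  67]
 [ 86 100  85  65  38  24  15   9  48  66  68  66  66  66]
 [ 86  93  82 115  69  25  16  10  50  68  68  67  67  66]
 [ 71  84  63  41  29  25  12   9  63  69  67  67  68  66]
 [ 71  73  71  52  30  24  14  25  64  68  67  68  67  67]
 [ 74  75  73  65  48  32  29  50  65  66  65  71  70  72]
 [ 75  74  72  69  66  66  65  67  67  65  66 112 116 117]
 [ 74  73  71  68  66  66  67  67  65  65  65 113 118 115]
 [ 74  74  68  68  68  67  66  66  72  69  61 110 115 115]]
clock: 15.8
tcp_pos: [0.5384, 0.0592, 0.0296]
orientation: [-0.0, 0.776, 0.631, 0.0]
contact_force: [0.2, 0.6, -2.1]
finger_gap: 0.0136
finger_force: 31.3
```

By camera the rubber tip is about 148 mm beyond the bar, so I expect contact with the rack origin near 82 mm. It is at about 56 mm now.

```bash
python3 -m handwheel '{"plan":[{"hand":0,"linear":[2,0,0.1],"rotation":[0,0,0]},{"hand":0,"linear":[4,0,0.1],"rotation":[0,0,0]},{"hand":0,"linear":[6,0,0.1],"rotation":[0,0,0]},{"hand":0,"linear":[8,0,0.1],"rotation":[0,0,0]},{"hand":0,"linear":[10,0,0.1],"rotation":[0,0,0]},{"hand":0,"linear":[12,0,0.1],"rotation":[0,0,0]},{"hand":0,"linear":[14,0,0.1],"rotation":[0,0,0]},{"hand":0,"linear":[16,0,0.1],"rotation":[0,0,0]},{"hand":0,"linear":[16,0,0.1],"rotation":[0,0,0]}]}'
python3 -c "
from h import *
o=get_obs();t=o['tcp_pos'];print(gate(t),'F gate',Ro.from_euler('z',-gy).apply(o['contact_force']).round(1))"
```

```text
clock: 16.55
tcp_pos: [0.5418, 0.0751, 0.0296]
orientation: [-0.0, 0.776, 0.631, 0.0]
contact_force: [-0.6, -1.1, 0.3]
finger_gap: 0.0137
finger_force: 31.7
[-77.8  -0.2] F gate [-1.2  0.3  0.3]
```

```bash
python3 -m handwheel '{"plan":[{"hand":0,"linear":[1,0,0],"rotation":[0,0,0]},{"hand":0,"linear":[2,0,0],"rotation":[0,0,0]},{"hand":0,"linear":[2,0,0],"rotation":[0,0,0]}]}'
python3 -c "
from h import *
o=get_obs();t=o['tcp_pos'];print(gate(t),'F gate',Ro.from_euler('z',-gy).apply(o['contact_force']).round(1))"
```

```text
clock: 16.8
tcp_pos: [0.5421, 0.0764, 0.0296]
orientation: [0.0, 0.776, 0.631, 0.0]
contact_force: [-1.0, -2.4, 1.7]
finger_gap: 0.0138
finger_force: 31.8
[-76.5  -0.2] F gate [-2.5  0.5  1.7]
```

```bash
python3 -m handwheel '{"plan":[{"hand":0,"linear":[0.5,0,-0.2],"rotation":[0,0,0]},{"hand":0,"linear":[1,0,-0.2],"rotation":[0,0,0]},{"hand":0,"linear":[1,0,-0.2],"rotation":[0,0,0]}]}'
python3 -c "
from h import *
o=get_obs();t=o['tcp_pos'];print(gate(t),'F gate',Ro.from_euler('z',-gy).apply(o['contact_force']).round(1))"
```

```text
clock: 17.05
tcp_pos: [0.5421, 0.0778, 0.0296]
orientation: [-0.0, 0.776, 0.631, 0.0]
contact_force: [-1.1, -1.0, -0.6]
finger_gap: 0.0137
finger_force: 31.5
[-75.1   0. ] F gate [-1.2  0.9 -0.6]
```

Still only sliding friction. Continuing in small steps.

```bash
python3 -m handwheel '{"plan":[{"hand":0,"linear":[0.7,0,-0.1],"rotation":[0,0,0]},{"hand":0,"linear":[1.4,0,-0.1],"rotation":[0,0,0]},{"hand":0,"linear":[1.4,0,-0.1],"rotation":[0,0,0]}]}'
python3 -c "
from h import *
o=get_obs();t=o['tcp_pos'];print(gate(t),'F gate',Ro.from_euler('z',-gy).apply(o['contact_force']).round(1))"
```

```text
clock: 17.3
tcp_pos: [0.5424, 0.0793, 0.0297]
orientation: [-0.0, 0.776, 0.631, 0.0]
contact_force: [-0.3, 0.2, -1.6]
finger_gap: 0.0135
finger_force: 31.3
[-73.6   0.1] F gate [ 0.2  0.3 -1.6]
```

```bash
python3 -m handwheel '{"plan":[{"hand":0,"linear":[0.5,0,0],"rotation":[0,0,0]},{"hand":0,"linear":[1,0,0],"rotation":[0,0,0]},{"hand":0,"linear":[1,0,0],"rotation":[0,0,0]}]}'
python3 -c "
from h import *
o=get_obs();t=o['tcp_pos'];print(gate(t),'F gate',Ro.from_euler('z',-gy).apply(o['contact_force']).round(1))"
```

```text
clock: 17.55
tcp_pos: [0.5426, 0.08, 0.0297]
orientation: [-0.0, 0.776, 0.631, -0.0]
contact_force: [-0.5, -0.6, -1.0]
finger_gap: 0.0137
finger_force: 31.3
[-72.9   0. ] F gate [-0.6  0.3 -1. ]
```

```bash
python3 -m handwheel '{"plan":[{"hand":0,"linear":[0.5,0,0],"rotation":[0,0,0]},{"hand":0,"linear":[1,0,0],"rotation":[0,0,0]},{"hand":0,"linear":[1,0,0],"rotation":[0,0,0]}]}'
python3 -c "
from h import *
o=get_obs();t=o['tcp_pos'];print(gate(t),'F gate',Ro.from_euler('z',-gy).apply(o['contact_force']).round(1))"
```

```text
clock: 17.8
tcp_pos: [0.5429, 0.0809, 0.0298]
orientation: [-0.0, 0.776, 0.631, 0.0]
contact_force: [0.6, -1.0, -1.7]
finger_gap: 0.0135
finger_force: 31.3
[-71.9  -0.1] F gate [-0.9 -0.8 -1.7]
```

```bash
python3 -m handwheel '{"plan":[{"hand":0,"linear":[0.4,0,0],"rotation":[0,0,0]},{"hand":0,"linear":[0.8,0,0],"rotation":[0,0,0]},{"hand":0,"linear":[0.8,0,0],"rotation":[0,0,0]}]}'
python3 -c "
from h import *
o=get_obs();t=o['tcp_pos'];print(gate(t),'F gate',Ro.from_euler('z',-gy).apply(o['contact_force']).round(1))"
```

```text
clock: 18.05
tcp_pos: [0.5431, 0.0816, 0.0298]
orientation: [-0.0, 0.776, 0.631, 0.0]
contact_force: [-0.1, 1.1, -1.4]
finger_gap: 0.0137
finger_force: 31.3
[-71.2  -0.1] F gate [ 1.   0.4 -1.4]
```

```bash
cat > chk.py <<'E'
from h import *
import sys
o=get_obs();t=o['tcp_pos'];F=Ro.from_euler('z',-gy).apply(o['contact_force']);print(round(float(o['clock']),2),gate(t),'F gate',F.round(1));sys.exit(int(F[0]<-2.4))
E
python3 -m handwheel '{"plan":[{"hand":0,"linear":[0.5,0,0],"rotation":[0,0,0]},{"hand":0,"linear":[1,0,0],"rotation":[0,0,0]},{"hand":0,"linear":[1,0,0],"rotation":[0,0,0]}]}' >/dev/null && python3 chk.py &&
python3 -m handwheel '{"plan":[{"hand":0,"linear":[0.5,0,0],"rotation":[0,0,0]},{"hand":0,"linear":[1,0,0],"rotation":[0,0,0]},{"hand":0,"linear":[1,0,0],"rotation":[0,0,0]}]}' >/dev/null && python3 chk.py &&
python3 -m handwheel '{"plan":[{"hand":0,"linear":[0.5,0,0],"rotation":[0,0,0]},{"hand":0,"linear":[1,0,0],"rotation":[0,0,0]},{"hand":0,"linear":[1,0,0],"rotation":[0,0,0]}]}' >/dev/null && python3 chk.py &&
python3 -m handwheel '{"plan":[{"hand":0,"linear":[0.5,0,0],"rotation":[0,0,0]},{"hand":0,"linear":[1,0,0],"rotation":[0,0,0]},{"hand":0,"linear":[1,0,0],"rotation":[0,0,0]}]}' >/dev/null && python3 chk.py &&
python3 -m handwheel '{"plan":[{"hand":0,"linear":[0.5,0,0],"rotation":[0,0,0]},{"hand":0,"linear":[1,0,0],"rotation":[0,0,0]},{"hand":0,"linear":[1,0,0],"rotation":[0,0,0]}]}' >/dev/null && python3 chk.py
```

```text
18.3 [-70.1  -0.1] F gate [-0.3 -0.7 -1.9]
18.55 [-69.1  -0.1] F gate [-0.7 -0.5 -1.7]
18.8 [-68.1  -0.1] F gate [-0.4  0.6 -1.9]
19.05 [-67.1  -0.1] F gate [-0.2 -1.  -2. ]
19.3 [-66.1  -0.1] F gate [-0.6 -0.7 -2.1]
```

```bash

python3 -m handwheel '{"plan":[{"hand":0,"linear":[0.5,0,0],"rotation":[0,0,0]},{"hand":0,"linear":[1,0,0.1],"rotation":[0,0,0]},{"hand":0,"linear":[1,0,0.1],"rotation":[0,0,0]}]}' >/dev/null && python3 chk.py &&
python3 -m handwheel '{"plan":[{"hand":0,"linear":[0.5,0,0],"rotation":[0,0,0]},{"hand":0,"linear":[1,0,0],"rotation":[0,0,0]},{"hand":0,"linear":[1,0,0],"rotation":[0,0,0]}]}' >/dev/null && python3 chk.py &&
python3 -m handwheel '{"plan":[{"hand":0,"linear":[0.5,0,0],"rotation":[0,0,0]},{"hand":0,"linear":[1,0,0],"rotation":[0,0,0]},{"hand":0,"linear":[1,0,0],"rotation":[0,0,0]}]}' >/dev/null && python3 chk.py &&
python3 -m handwheel '{"plan":[{"hand":0,"linear":[0.5,0,0],"rotation":[0,0,0]},{"hand":0,"linear":[1,0,0],"rotation":[0,0,0]},{"hand":0,"linear":[1,0,0],"rotation":[0,0,0]}]}' >/dev/null && python3 chk.py &&
python3 -m handwheel '{"plan":[{"hand":0,"linear":[0.5,0,0],"rotation":[0,0,0]},{"hand":0,"linear":[1,0,0],"rotation":[0,0,0]},{"hand":0,"linear":[1,0,0],"rotation":[0,0,0]}]}' >/dev/null && python3 chk.py
```

```text
19.55 [-65.1  -0.1] F gate [-0.9 -0.5 -2.4]
19.8 [-64.1  -0.1] F gate [-0.4  0.7 -2.4]
20.05 [-63.1  -0.1] F gate [-0.8 -0.6 -1.5]
20.3 [-62.1  -0.1] F gate [-1.2  0.  -1.3]
20.55 [-61.1  -0.1] F gate [-0.4  0.3 -2.7]
```

```bash

python3 -m handwheel '{"plan":[{"hand":0,"linear":[0.5,0,0.1],"rotation":[0,0,0]},{"hand":0,"linear":[1,0,0.2],"rotation":[0,0,0]},{"hand":0,"linear":[1,0,0.2],"rotation":[0,0,0]}]}' >/dev/null && python3 chk.py &&
python3 -m handwheel '{"plan":[{"hand":0,"linear":[0.5,0,0],"rotation":[0,0,0]},{"hand":0,"linear":[1,0,0],"rotation":[0,0,0]},{"hand":0,"linear":[1,0,0],"rotation":[0,0,0]}]}' >/dev/null && python3 chk.py &&
python3 -m handwheel '{"plan":[{"hand":0,"linear":[0.5,0,0],"rotation":[0,0,0]},{"hand":0,"linear":[1,0,0],"rotation":[0,0,0]},{"hand":0,"linear":[1,0,0],"rotation":[0,0,0]}]}' >/dev/null && python3 chk.py &&
python3 -m handwheel '{"plan":[{"hand":0,"linear":[0.5,0,0],"rotation":[0,0,0]},{"hand":0,"linear":[1,0,0],"rotation":[0,0,0]},{"hand":0,"linear":[1,0,0],"rotation":[0,0,0]}]}' >/dev/null && python3 chk.py
```

```text
20.8 [-60.5  -0.1] F gate [-2.9 -0.3  0. ]
```

```bash

python3 -m handwheel '{"plan":[{"hand":0,"linear":[0.4,0,0],"rotation":[0,0,0]},{"hand":0,"linear":[0.4,0,0],"rotation":[0,0,0]}]}' >/dev/null ; python3 chk.py
```

```text
20.97 [-60.   -0.2] F gate [-1.9 -0.   0.5]
```

```bash

python3 -m handwheel '{"plan":[{"hand":0,"linear":[0.4,0,-0.1],"rotation":[0,0,0]},{"hand":0,"linear":[0.8,0,-0.1],"rotation":[0,0,0]},{"hand":0,"linear":[0.8,0,-0.1],"rotation":[0,0,0]}]}' >/dev/null ; python3 chk.py
```

```text
21.22 [-59.2  -0.1] F gate [-2.2 -0.3 -0. ]
```

```bash
sed -i 's/<-2.4/<-3.2/' chk.py
python3 -m handwheel '{"plan":[{"hand":0,"linear":[0.4,0,0],"rotation":[0,0,0]},{"hand":0,"linear":[0.8,0,0],"rotation":[0,0,0]},{"hand":0,"linear":[0.8,0,0],"rotation":[0,0,0]}]}' >/dev/null ; python3 chk.py &&
python3 -m handwheel '{"plan":[{"hand":0,"linear":[0.4,0,0],"rotation":[0,0,0]},{"hand":0,"linear":[0.8,0,0],"rotation":[0,0,0]},{"hand":0,"linear":[0.8,0,0],"rotation":[0,0,0]}]}' >/dev/null && python3 chk.py &&
python3 -m handwheel '{"plan":[{"hand":0,"linear":[0.4,0,0],"rotation":[0,0,0]},{"hand":0,"linear":[0.8,0,0],"rotation":[0,0,0]},{"hand":0,"linear":[0.8,0,0],"rotation":[0,0,0]}]}' >/dev/null && python3 chk.py
```

```text
21.47 [-59.2  -0.1] F gate [-4.8 -0.1  0.1]
```

Motion has stopped while the force rises, so the nose is on the rubber tip. I'll firm it up slightly.

```bash

python3 -m handwheel '{"plan":[{"hand":0,"linear":[0.4,0,0],"rotation":[0,0,0]},{"hand":0,"linear":[0.6,0,0],"rotation":[0,0,0]},{"hand":0,"linear":[0.6,0,0],"rotation":[0,0,0]},{"hand":0,"linear":[0.6,0,0],"rotation":[0,0,0]}]}' >/dev/null ; python3 chk.py
```

```text
21.8 [-59.2  -0.1] F gate [-5.9  0.5  1.6]
```

```bash

python3 -m handwheel '{"plan":[{"hand":0,"linear":[0.3,0,0],"rotation":[0,0,0]},{"hand":0,"linear":[0.6,0,0],"rotation":[0,0,0]},{"hand":0,"linear":[0.6,0,0],"rotation":[0,0,0]},{"hand":0,"linear":[0.6,0,0],"rotation":[0,0,0]}]}' >/dev/null ; python3 chk.py
python3 - <<'E'
from h import *
f=grab_frame('top');cv2.imwrite('pics/raw_t7.png',f[:,:,::-1]);f=f.astype(int);ci=camera_info('top')
m=((f[:,:,0]>130)&(f[:,:,1]>50)&(f[:,:,1]<160)&(f[:,:,2]<100)&(f[:,:,0]>1.4*f[:,:,1])&(f[:,:,1]>1.3*f[:,:,2])).astype(np.uint8)
n,l,s,c=cv2.connectedComponentsWithStats(m)
for i in range(1,n):
    if s[i,4]>8 and 130<c[i][0]<290 and 180<c[i][1]<220: print(c[i].round(1),s[i,4],gate(world(ci,c[i],.082))-gate([.5547,.1525]))
E
```

```text
22.13 [-59.2  -0.1] F gate [-7.6 -0.1  2.3]
[151.4 185.3] 29 [130.6   0. ]
[160.4 187.2] 27 [101.4   0.3]
```

Seated firmly at about 7.6 N, and caps 1 and 2 read 131 and 101 mm beyond the bar. That puts the nose at about 152 mm, which agrees with the tip. I'll release and lift straight up.

```bash

python3 -m handwheel '{"plan":[{"hand":0.2,"linear":[0,0,0],"rotation":[0,0,0]},{"hand":0.4,"linear":[0,0,0],"rotation":[0,0,0]},{"hand":0.4,"linear":[0,0,0],"rotation":[0,0,0]},{"hand":0.4,"linear":[0,0,-8],"rotation":[0,0,0]},{"hand":0.4,"linear":[0,0,-20],"rotation":[0,0,0]},{"hand":0.4,"linear":[0,0,-45],"rotation":[0,0,0]},{"hand":0.4,"linear":[0,0,-80],"rotation":[0,0,0]},{"hand":0.4,"linear":[0,0,-120],"rotation":[0,0,0]},{"hand":0.4,"linear":[0,0,-150],"rotation":[0,0,0]},{"hand":0.4,"linear":[0,0,-150],"rotation":[0,0,0]}]}'; python3 chk.py
python3 - <<'E'
from h import *
f=grab_frame('top').astype(int);ci=camera_info('top')
m=((f[:,:,0]>130)&(f[:,:,1]>50)&(f[:,:,1]<160)&(f[:,:,2]<100)&(f[:,:,0]>1.4*f[:,:,1])&(f[:,:,1]>1.3*f[:,:,2])).astype(np.uint8)
n,l,s,c=cv2.connectedComponentsWithStats(m)
for i in range(1,n):
    if s[i,4]>8 and 130<c[i][0]<290 and 180<c[i][1]<220: print(c[i].round(1),s[i,4],gate(world(ci,c[i],.082))-gate([.5547,.1525]))
# nose and tip gap: dump a profile along lane at the tip height
print(f[176:194,138:156].max(2))
E
```

```text
clock: 23.02
tcp_pos: [0.5502, 0.0959, 0.187]
orientation: [0.002, 0.776, 0.63, 0.005]
contact_force: [1.6, 0.1, 0.1]
finger_gap: 0.0342
finger_force: 0.0
23.02 [-55.7  -4.1] F gate [ 0.4 -1.5  0.1]
[[113 119 123 122 123 115 111 113 113 107 116 117 116  91  88  90  91  92]
 [113 112 112 115 125 111 107 111 114 100 112 113 108  92  90  91  92  91]
 [112  92 102 144 177 183 133  95 108 105 110 111  96  90  90  91  91  91]
 [177 176 180 190 190 190 122  56  77  97 108 101  89  89  91  91  92  93]
 [113 146 180 185 187 163  99  58  58  59 102 101  90  90  91  93  92  91]
 [ 68  83 151 185 187 142  80  58  58  74 104  94  88  90  91  92  92  92]
 [ 56  78 154 186 186 125  60  59  58 110 113  92  89  90  92  92  92  92]
 [ 95 147 188 191 190 124  54  58  58 135 120  92  90  90  91  93  92  92]
 [115 108 162 188 160  98  68  82  58 130 112  91  90  91  92  92  92  91]
 [177 182 201 210 155  79  78  70  48 116  99  89  90  91  91  92  91  93]
 [128 168 202 210 143  70  87  71 113 110  91  89  91  91  91  92  93  93]
 [177 149 180 210 142  72  80  69 151 126  93  90  91  90  92  93  92  93]
 [185 201 211 182 112  65  75  53 125 104  89  91  91  91  92  91  92  93]
 [158 206 211 166  99  76  72  60  95  93  90  90  91  92  92  93  92  93]
 [169 212 210 154  83  80  80  66  78  87  91  91  91  92  91  92  93  94]
 [192 209 208 150  82  80  80  78  85  89  91  91  91  93  92  92  93  93]
 [175 192 179 118  81  80  80  81  87  89  90  91  91  92  93  92  93  93]
 [195 168 115  89  82  80  80  88  89  91  91  91  92  93  92  93  94  93]]
```

The arm hides the rack from the top camera now, so I'll draw back and check with all three cameras.

```bash

python3 -m handwheel '{"plan":[{"hand":0.4,"linear":[-40,0,0],"rotation":[0,0,0]},{"hand":0.4,"linear":[-80,0,0],"rotation":[0,0,0]},{"hand":0.4,"linear":[-120,0,0],"rotation":[0,0,0]},{"hand":0.4,"linear":[-150,0,0],"rotation":[0,0,0]},{"hand":0.4,"linear":[-150,0,0],"rotation":[0,0,0]}]}' | head -2
python3 - <<'E'
from h import *
B={'top':[.5547,.1525],'scene':[.5555,.153],'wrist':G}
for nm in B:
    ci=camera_info(nm);f=grab_frame(nm);cv2.imwrite(f'pics/raw_end_{nm}.png',f[:,:,::-1]);f=f.astype(int)
    m=((f[:,:,0]>130)&(f[:,:,1]>50)&(f[:,:,1]<175)&(f[:,:,2]<100)&(f[:,:,0]>1.4*f[:,:,1])&(f[:,:,1]>1.3*f[:,:,2])).astype(np.uint8)
    n,l,s,c=cv2.connectedComponentsWithStats(m)
    for i in range(1,n):
        p=world(ci,c[i],.08 if nm=='top' else .076);g=gate(p)-gate(B[nm])
        if s[i,4]>8 and abs(g[1])<25 and abs(g[0])<250: print(nm,c[i].round(1),s[i,4],g)
    x,y=map(int,pix(ci,[*(G+np.array([np.cos(gy),np.sin(gy)])*-.064),.062]));print(nm,'handle px',x,y,f[min(max(y,0),383),min(max(x,0),511)])
E
```

```text
clock: 23.48
tcp_pos: [0.5128, -0.0588, 0.1798]
top [151.4 185.3] 29 [131.3  -0.3]
top [160.5 187.2] 28 [1.017e+02 1.000e-01]
top [170. 189.] 29 [71.1 -0.3]
top [179.4 190.7] 29 [41.  -0.7]
top handle px 213 197 [ 26  75 156]
scene [322.5 100. ] 30 [133.9   0.7]
scene [315.  105.8] 33 [103.5   1.3]
scene [307.7 111.9] 34 [73.2  0.5]
scene [300.3 117.9] 35 [43.5  0.4]
scene handle px 272 144 [ 48 110 213]
wrist handle px 261 4 [ 56 117 223]
```

All four caps are in line beyond the bar at 131, 102, 71 and 41 mm. The rack has not moved since it butted, and the robot is clear.

```bash
python3 -c "
from plant import finish_job
print(finish_job())"
```

```text
the job is handed in; nothing more can be done
None
```

I pressed all four tubes down onto the deck and slid the blue rack under the bar without catching. I butted it against the rubber tip at about 7.6 N, released it there, and handed the job in at about 24 s.

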